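Stack the cover-glass boxes by weight

TASK

The three boxes of cover glasses in the divided stock tray look alike but hold different amounts. Heft them to judge which is which, then stack the two heavier ones lying flat in the steel rack, the heaviest at the bottom and the next on top of it, right way up; the lightest stays out, standing flat and right way up in the tray or on the bench. They are full of thin glass, so set them down rather than drop them, and leave the other things on the bench where they are.

Things in the scene. Friction and masses are not known exactly. Their poses are not given: they have to be found in the camera images.
- box_k_mid (a point): centre (half-way up) of one of the three closed cover-glass boxes: rigid white plastic, 64 mm long (its x), 46 mm wide (its y), 40 mm high (its z, up), with a paper label on the lid. All three look alike; their masses lie between 50 and 310 g and any two differ by at least 80 g; which is which is not told and their order in the tray changes
- box_m_mid (a point): centre (half-way up) of one of the three closed cover-glass boxes: rigid white plastic, 64 mm long (its x), 46 mm wide (its y), 40 mm high (its z, up), with a paper label on the lid. All three look alike; their masses lie between 50 and 310 g and any two differ by at least 80 g; which is which is not told and their order in the tray changes
- box_r_mid (a point): centre (half-way up) of one of the three closed cover-glass boxes: rigid white plastic, 64 mm long (its x), 46 mm wide (its y), 40 mm high (its z, up), with a paper label on the lid. All three look alike; their masses lie between 50 and 310 g and any two differ by at least 80 g; which is which is not told and their order in the tray changes
- tray: fixed grey plastic stock tray, 140 (x) by 190 (y) by 34 mm, 4 mm walls and floor; origin: centre of its underside, on the bench. Two dividers along x make three compartments 132 x 58 mm, centred at y = -62, 0, +62 mm; each holds a box, long side along the tray's x to 3 degrees, so fingers have room (34 mm, give or take 5) only beyond the box's two ends
- rack_floor (a point): centre of the rack's inner floor, 6 mm above the bench. The space above it is 74 mm long (x) by 56 mm wide (y) and takes boxes lying flat, long side along x, one on another; axes as the rack's. Between tray and rack, straight ahead of the robot, a strip of bare bench 420 to 640 mm from the base and about 200 mm wide stays clear for setting boxes down
- rack: fixed stacking rack of bent sheet steel; origin: centre of its underside, on the bench. End walls across x at 37 mm either side, 52 mm high above its floor plus a 10 mm lip flared outward: no room for fingers at a box's ends. The long sides are open to the floor over the middle 54 mm, for fingers holding a box across its 46 mm width. Wire loops stick out 19 mm from the end walls
- oil: bystander, loose: amber dropper bottle of immersion oil with a black cap, 32 mm in diameter, 65 mm tall; origin at the centre of its underside
- counter: bystander, loose: round steel hand tally counter, 48 mm in diameter, 34 mm tall; origin at the centre of its underside
- dish: bystander, loose: flat round glass dish with lid, 91 mm in diameter, 16 mm tall; origin at the centre of its underside
- mailer: bystander, loose: flat clear slide mailer, 84 x 34 x 13 mm; origin at the centre of its underside
- stainjar: bystander, loose: square glass staining jar with a round lid, 52 mm wide, 101 mm tall; origin at the centre of its underside
- washbottle: bystander, loose: white wash bottle with blue cap and bent spout, 62 mm in diameter, 180 mm tall; origin at the centre of its underside
- forceps: bystander, loose: steel forceps lying flat, 115 mm long, 5 mm thick; origin at the centre of its underside
Mind the look-alikes: they are no part of the job. What is shaped like the part that bears box_r_mid but blue or turquoise is not meant.

How it is judged (in metres and radians):
At the end, for the whole second after the job is handed in: Heaviest box on the rack floor, second on it: each within 11 mm of the rack centre, 6 mm of its resting height, 7 degrees of flat, long side within 14 degrees of the rack's. Lightest upright (7 degrees) in the tray or on the bench itself. All at rest (((horizontal distance between each of box_k_mid, box_m_mid and rack_floor below 0.011 m and z of box_k_mid in the frame of rack_floor between 0.014 and 0.026 m and angle between the x axis of each of box_k_mid, box_m_mid and the x axis of rack_floor, either way round below 0.25 rad and z of box_m_mid in the frame of rack_floor between 0.054 and 0.066 m and contact force between box_m and box_k between 1.1 and 2.2 N and height (world z) of box_r_mid below 0.032 m and contact force between box_r and anything else below 1.1 N) or (horizontal distance between each of box_k_mid, box_r_mid and rack_floor below 0.011 m and z of box_k_mid in the frame of rack_floor between 0.014 and 0.026 m and angle between the x axis of each of box_k_mid, box_r_mid and the x axis of rack_floor, either way round below 0.25 rad and z of box_r_mid in the frame of rack_floor between 0.054 and 0.066 m and contact force between box_r and box_k between 1.1 and 2.2 N and height (world z) of box_m_mid below 0.032 m and contact force between box_m and anything else below 1.1 N) or (horizontal distance between each of box_m_mid, box_k_mid and rack_floor below 0.011 m and z of box_m_mid in the frame of rack_floor between 0.014 and 0.026 m and angle between the x axis of each of box_m_mid, box_k_mid and the x axis of rack_floor, either way round below 0.25 rad and z of box_k_mid in the frame of rack_floor between 0.054 and 0.066 m and contact force between box_k and box_m between 1.1 and 2.2 N and height (world z) of box_r_mid below 0.032 m and contact force between box_r and anything else below 1.1 N) or (horizontal distance between each of box_m_mid, box_r_mid and rack_floor below 0.011 m and z of box_m_mid in the frame of rack_floor between 0.014 and 0.026 m and angle between the x axis of each of box_m_mid, box_r_mid and the x axis of rack_floor, either way round below 0.25 rad and z of box_r_mid in the frame of rack_floor between 0.054 and 0.066 m and contact force between box_r and box_m between 1.1 and 2.2 N and height (world z) of box_k_mid below 0.032 m and contact force between box_k and anything else below 1.1 N) or (horizontal distance between each of box_r_mid, box_k_mid and rack_floor below 0.011 m and z of box_r_mid in the frame of rack_floor between 0.014 and 0.026 m and angle between the x axis of each of box_r_mid, box_k_mid and the x axis of rack_floor, either way round below 0.25 rad and z of box_k_mid in the frame of rack_floor between 0.054 and 0.066 m and contact force between box_k and box_r between 1.1 and 2.2 N and height (world z) of box_m_mid below 0.032 m and contact force between box_m and anything else below 1.1 N) or (horizontal distance between each of box_r_mid, box_m_mid and rack_floor below 0.011 m and z of box_r_mid in the frame of rack_floor between 0.014 and 0.026 m and angle between the x axis of each of box_r_mid, box_m_mid and the x axis of rack_floor, either way round below 0.25 rad and z of box_m_mid in the frame of rack_floor between 0.054 and 0.066 m and contact force between box_m and box_r between 1.1 and 2.2 N and height (world z) of box_k_mid below 0.032 m and contact force between box_k and anything else below 1.1 N)) and angle between each of box_k_mid, box_m_mid, box_r_mid's own z axis and vertical below 0.12 rad and linear speed of each of box_k, box_m, box_r below 0.02 m/s); the robot touches nothing.
It fails at once if a box is dropped (it moves faster than 0.55 m/s with no finger on it, a fall of about 15 mm) ((linear speed of box_k above 0.55 m/s and contact force between box_k and the fingers below 0.2 N) or (linear speed of box_m above 0.55 m/s and contact force between box_m and the fingers below 0.2 N) or (linear speed of box_r above 0.55 m/s and contact force between box_r and the fingers below 0.2 N)).
It fails at once if a bystander is moved by more than 30 mm (distance of any of oil, counter, dish, mailer, stainjar, washbottle, forceps from where it was at the start of the episode above 0.03 m).
It also fails if it takes over 72 s, if anything falls off the work surface, if the arm or the gripper's body presses on something with over 40 N, if the wrist force passes 120 N, or if a joint passes its speed limit or range.

ROBOT

A 6-joint arm with a two-finger parallel gripper is mounted at the origin on the work surface. World frame = base frame: x ahead of the robot, y to its left, z up, the work surface at z = 0. Lengths are in m, angles in degrees, forces in N, time in s.
With the tool pointing down it reaches from about 0.4 to 0.825 m from the base axis. Payload 7 kg.
Tool frame: the origin (TCP) lies midway between the tips of the shut fingers; the grasp point (between the pads) lies ctrl.tcp_to_grasp behind it (ctrl.tcp_to_grasp is the distance from the TCP to the grasp point, in m); y points along the fingers, z is the direction in which the jaws open and shut, and the axes are right-handed (so a half turn about y gives the same grasp; the last joint's range is limited). The gripper opens to 88 mm and grips with 3 to 60 N. Pads are 19 mm wide; open, the fingers measure 130 mm over their backs; the gripper's body (78 mm by 193 mm) begins 47 mm behind the grasp point.
Start: joints at [82.168, 20.546, 0.682, 0, -70.136, -16.507], TCP at [0.278, 0.615, 0.227] pointing down, gripper open.
Joint ranges: [-176.03, 176.03], [-82.01, 121.73], [-58.28, 71.71], [-173.87, 95.51], [-174.79, -0.11], [-173.66, 173.66]. Speed limits (degrees/s): [136.94, 136.94, 172.46, 180, 180, 180].

INTERFACE

Orientations are given as [roll, pitch, yaw] about the fixed x, y, z axes, in that order (R = Rz(yaw) Ry(pitch) Rx(roll)).
In Python, from plant import ctrl, snapshot, silhouettes gives the robot as it stands.
- The arm moves only by the shell command python3 -m pendant 'ROWS'. ROWS is JSON, a list that holds one entry, the list of rows, each a list of 7 numbers: the shift along the tool's x, y, z in cm, then the turn, a rotation vector about the tool's x, y, z in degrees, then the opening, from 0 (shut) to 1 (fully open). In form: [[[x, y, z, rx, ry, rz, hand], ...]]. A call has 1 to 12 rows; each row shifts and turns the commanded pose from where the row before left it, along the tool's axes as they then stand; what a row does not reach is not made up. A row lasts 1/12 s, in which the tool goes at most 41.7 mm and 7.16 degrees, less where a joint would pass 70% of its speed; a pose out of reach is approached as far as the arm can. A call with a gripper value outside its range is refused whole. The fingers move at their own pace and stop on an object; the grip force is fixed at half the most. Time passes only in rows, so rows that do not move let the fingers close. It gives the time, the measured TCP pose, the force and the opening at its end, in the units of the state.
- ctrl.get_obs(): the state, without advancing time (a new reading comes with each control period).
- snapshot(name): name is "scene" or "top" or "wrist"; returns a dict with "image" (384x512x3 uint8, red, green, blue), "camera_matrix" (3x3 intrinsics, pixels), "dist_coeffs" ([k1, k2, p1, p2, k3] as OpenCV has them; the pictures are not rectified), "eye" and "orientation" of the camera in the world; the wrist camera has in their place "mount" (4x4, takes a point from camera to tool coordinates, whose origin is the TCP and whose axes are the tool frame's). Camera axes: x right, y down, z forward; pixel columns grow to the right and rows downward; lengths in m; the calibration is good to about 2 mm. A picture is of the moment at which its call begins: read the wrist's pose just before it. There is no depth.
- ctrl.close_job(): hands the job in, once; it reports no verdict.
Trained networks look in a picture, given as the dict that the camera call returned (one of the last four; its "shot" number tells which), for a name from the list of things; names that differ only in an ending like _2 or _b are one class to them, and where a whole thing is asked for, a point or a joint stands for the part that bears it (a point fixed in the world has none). Each returns a list of dicts, best first, with "confidence" (0 to 1); they miss things now and then, are a little off and sometimes report something else, mostly with a low value. They report only what shows in the picture. A call takes as long as a camera call. They do not tell look-alikes from the thing itself.
- silhouettes(picture, thing): "mask" (384x512 bool, what is visible of it) and "bbox" ([left, top, width, height] in pixels, round what is visible of it).
The state is a dict: "clock": time; "joint_pos": joint angles; "qvel": joint speeds; "tau": joint torques, N m; "tool_pos": TCP position; "orientation": TCP orientation; "force": force on the tool from outside, world axes, zero at the start; "moment": the same for the moment, N m; "opening": finger opening in m.
Only numpy, scipy, OpenCV 4.12 (cv2) and the standard library are available. Lean on these libraries where they do the work, as an engineer would, in place of code of your own. Each camera call takes 0.05 s, during which the arm holds its last target.

## Working session

There is one attempt and no reset: what is moved stays moved. The work goes in short steps, Python scripts to look and compute and a shell command to move; the robot and the scene stay as the last step left them, time stands still between calls to the robot, and variables do not carry over. Pictures are saved under pics/ and viewed, and the job is handed in when it is done.

```bash
ls; mkdir -p pics; python3 - <<'E'
from plant import ctrl, snapshot, silhouettes
import cv2
print(ctrl.get_obs(), ctrl.tcp_to_grasp)
for n in ["scene","top"]:
    s=snapshot(n); cv2.imwrite(f"pics/{n}0.png",s["image"][:,:,::-1]); print(n,s["camera_matrix"],s["dist_coeffs"],s.get("eye"),s.get("orientation"))
E
```

```text
pics
{'clock': 0.0, 'joint_pos': array([ 8.21665451e+01,  2.05924695e+01,  6.33957221e-01, -2.01822546e-02,
       -7.01347359e+01, -1.65090723e+01]), 'qvel': array([ 0.06297353,  0.00380801, -0.06302363, -0.01862643,  0.05620118,
        0.02460701]), 'tau': array([-5.10669415e-04, -5.82716596e+01,  2.93052578e+01,  6.99744388e+00,
        6.94673668e-03, -1.64726471e-04]), 'tool_pos': array([0.27802909, 0.61455284, 0.2256122 ]), 'orientation': array([-8.99052043e+01,  8.31030314e-03,  1.55650606e+02]), 'force': array([ 0.09982022, -0.44935787,  0.814798  ]), 'moment': array([-0.00032023,  0.03598332, -0.0354925 ]), 'opening': 0.0875927911492811} 0.0188
scene [[355.85096781   0.         258.83690889]
 [  0.         355.85096781 184.94638234]
 [  0.           0.           1.        ]] [-0.08511667  0.          0.          0.          0.        ] [ 1.30674401 -0.18660575  0.65968731] [-127.25964818   -0.83930969   78.04437716]
top [[425.52376783   0.         252.92695186]
 [  0.         425.52376783 193.45025312]
 [  0.           0.           1.        ]] [-0.10736888  0.          0.          0.          0.        ] [ 0.41403234 -0.00224459  1.57211855] [-1.75273178e+02  8.70208194e-02 -8.96264430e+01]
```

View pics/scene0.png

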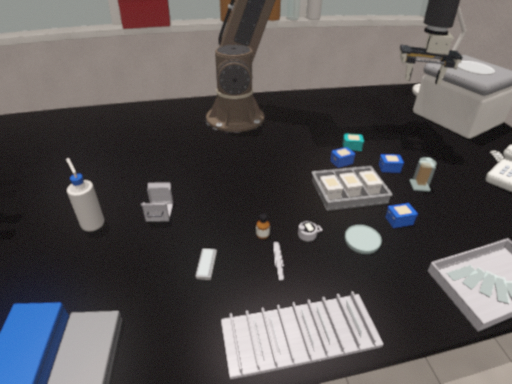

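View pics/top0.png

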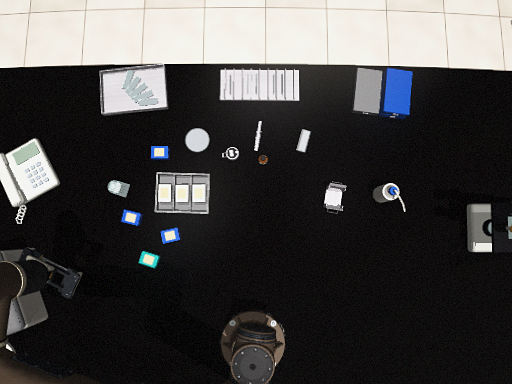

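The top view shows the tray with three white boxes around (182,193) px and the rack at (335,197). The blue and turquoise boxes at (160,152), (131,217), (170,236) and (149,259) are look-alikes. Next I measure the poses.

```bash
cat > h.py <<'E'
import numpy as np, cv2
from scipy.spatial.transform import Rotation as R
from plant import ctrl, snapshot, silhouettes
def cam(s,obs=None):
    if "mount" in s:
        o=obs; T=np.eye(4); T[:3,:3]=R.from_euler('xyz',o["orientation"],degrees=True).as_matrix(); T[:3,3]=o["tool_pos"]
        return T@np.array(s["mount"])
    T=np.eye(4); T[:3,:3]=R.from_euler('xyz',s["orientation"],degrees=True).as_matrix(); T[:3,3]=s["eye"]; return T
def topl(s,px,z,obs=None):
    T=cam(s,obs); p=cv2.undistortPoints(np.array(px,float).reshape(-1,1,2),s["camera_matrix"],np.array(s["dist_coeffs"])).reshape(-1,2)
    d=np.c_[p,np.ones(len(p))]@T[:3,:3].T; k=(z-T[2,3])/d[:,2]
    return T[:3,3]+k[:,None]*d
def proj(s,P,obs=None):
    T=cam(s,obs); Q=(np.array(P)-T[:3,3])@T[:3,:3]
    return cv2.projectPoints(Q,np.zeros(3),np.zeros(3),s["camera_matrix"],np.array(s["dist_coeffs"]))[0].reshape(-1,2)
def rect(mask,s,z,obs=None):
    c=max(cv2.findContours(mask.astype(np.uint8),0,cv2.CHAIN_APPROX_NONE)[0],key=cv2.contourArea).reshape(-1,2)
    P=topl(s,c,z,obs)[:,:2]*1000
    r=cv2.minAreaRect(P.astype(np.float32)); return r
E
python3 - <<'E'
from h import *
s=snapshot("top")
for t,z in [("tray",.034),("rack",.058),("box_k_mid",.04),("oil",.065),("counter",.034),("dish",.016),("mailer",.013),("stainjar",.1),("washbottle",.18),("forceps",.005)]:
    for d in silhouettes(s,t): print(t,round(d["confidence"],2),d["bbox"],d["mask"].sum(),np.round(np.array(sum(map(list,[rect(d["mask"],s,z)[0],rect(d["mask"],s,z)[1]]),[])),1),rect(d["mask"],s,z)[2])
im=s["image"][:,:,::-1]
a=cv2.resize(im[160:225,140:225],None,fx=8,fy=8,interpolation=cv2.INTER_CUBIC);cv2.imwrite("pics/traycrop.png",a)
a=cv2.resize(im[165:225,300:365],None,fx=8,fy=8,interpolation=cv2.INTER_CUBIC);cv2.imwrite("pics/rackcrop.png",a)
E
```

```text
tray 0.57 [155.2, 172.8, 53.5, 41.8] 1549 [542.9 260.3 198.9 152.3] 87.97952270507812
tray 0.4 [322.8, 180.8, 21.9, 31.3] 468 [ 535.4 -294.6   70.5  105.3] 80.8258056640625
rack 0.94 [327.3, 183.2, 17.4, 29.9] 509 [ 528.6 -289.1   70.3  113.7] 81.22943878173828
box_k_mid 0.55 [197.0, 186.2, 9.1, 15.9] 239 [541.3 198.   65.5  47.3] 0.9223402738571167
oil 0.44 [261.5, 153.1, 5.4, 14.5] 79 [662.6 -30.8  36.2  28.7] 0.30526506900787354
counter 0.57 [225.8, 148.1, 10.5, 9.5] 137 [689.3  82.2  44.6  44. ] 0.5901678204536438
dish 0.76 [184.6, 126.5, 24.9, 23.6] 485 [744.9 210.5  91.   89.9] 0.19712822139263153
mailer 0.77 [297.7, 128.3, 10.7, 25.1] 180 [ 741.6 -182.8   32.5   83. ] 75.79547119140625
stainjar 0.62 [107.8, 179.4, 20.9, 18.5] 289 [553.2 476.9  79.1  49.6] 74.66826629638672
washbottle 0.77 [371.7, 181.6, 34.1, 32.0] 458 [ 536.8 -440.6   59.8   91.6] 11.341164588928223
forceps 0.66 [253.4, 119.6, 6.7, 31.4] 101 [763.4 -14.2  15.4 109. ] 82.35958099365234
```

View pics/traycrop.png

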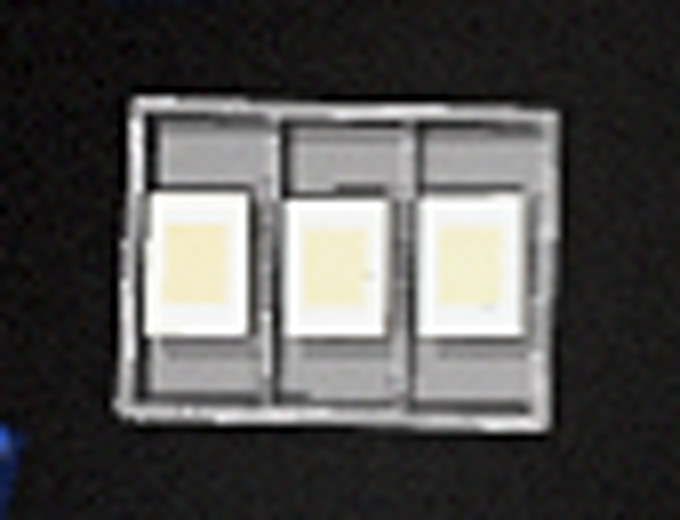

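View pics/rackcrop.png

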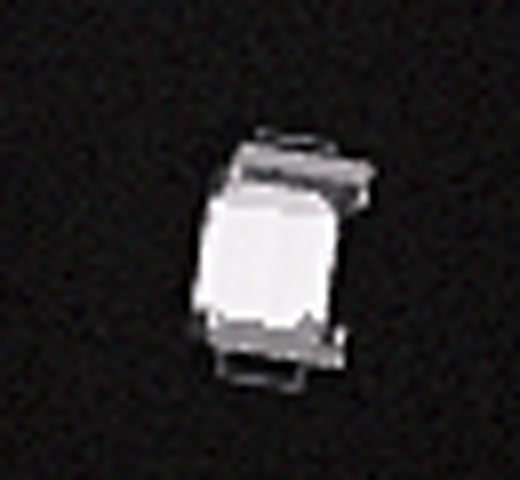

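Tray is at about (0.543, 0.260) and the rack at about (0.53, -0.29), turned roughly -9°. The crops show three white boxes at tray-crop pixels (197,263), (337,267) and (472,265). White is what the description asks for, so these are the ones meant. I move above the tray for a wrist view.

```bash
python3 -m pendant '[[[0,0,0,0,6.565,0,1],[0,0,0,0,6.565,0,1],[0,0,0,0,6.565,0,1],[0,0,0,0,6.565,0,1],[0,0,0,0,6.565,0,1],[0,0,0,0,6.565,0,1],[0,0,0,0,6.565,0,1],[0,0,0,0,6.565,0,1],[0,0,0,0,6.565,0,1],[0,0,0,0,6.565,0,1]]]'
python3 -m pendant '[[[-2.96,0,-2.2,0,0,0,1],[-2.96,0,-2.2,0,0,0,1],[-2.96,0,-2.2,0,0,0,1],[-2.96,0,-2.2,0,0,0,1],[-2.96,0,-2.2,0,0,0,1],[-2.96,0,-2.2,0,0,0,1],[-2.96,0,-2.2,0,0,0,1],[-2.96,0,-2.2,0,0,0,1],[-2.96,0,-2.2,0,0,0,1],[-2.96,0,-2.2,0,0,0,1],[-2.96,0,-2.2,0,0,0,1],[-2.96,0,-2.2,0,0,0,1]]]'
python3 - <<'E'
from h import *
o=ctrl.get_obs();s=snapshot("wrist");cv2.imwrite("pics/w1.png",s["image"][:,:,::-1])
print(np.round(s["mount"],3),s["camera_matrix"],o["tool_pos"],o["orientation"])
for d in silhouettes(s,"box_k_mid"): print(d["confidence"],d["bbox"],rect(d["mask"],s,.044,o))
for d in silhouettes(s,"tray"): print(d["confidence"],d["bbox"],rect(d["mask"],s,.034,o))
E
```

```text
clock: 1.48
tool_pos: [0.2782, 0.615, 0.2265]
orientation: [-90.0, 0.0, 89.7]
force: [0.3, -0.3, 0.1]
opening: 0.0875
clock: 2.48
tool_pos: [0.5431, 0.2583, 0.227]
orientation: [-90.0, -0.0, 90.0]
force: [0.0, 0.8, 0.5]
opening: 0.0874
[[-0.001  0.968  0.252 -0.068]
 [ 0.001 -0.252  0.968 -0.157]
 [ 1.     0.001 -0.001  0.   ]
 [ 0.     0.     0.     1.   ]] [[306.90204866   0.         258.28337086]
 [  0.         306.90204866 189.69536546]
 [  0.           0.           1.        ]] [0.54311633 0.25828619 0.22695073] [-9.00310153e+01 -2.78119419e-02  9.00221817e+01]
0.81 [230.4, 91.3, 60.7, 48.3] ((543.2960205078125, 197.64532470703125), (64.09388732910156, 46.467037200927734), 1.6650171279907227)
0.76 [192.0, 85.2, 134.6, 156.9] ((544.427978515625, 254.00347900390625), (184.9527587890625, 148.55540466308594), 89.21675109863281)
```

View pics/w1.png

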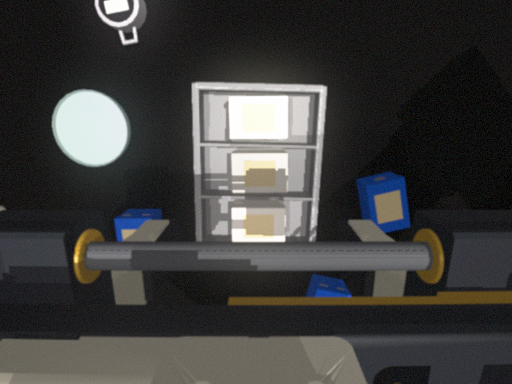

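The wrist view shows the tray at (193-325, 85-240), three white boxes inside, and blue look-alikes outside at (383,203), (140,225) and (328,287). I measure the three white lids from the first top picture by colour.

```bash
python3 - <<'E'
from h import *
s=snapshot("top"); im=cv2.imread("pics/top0.png")[:,:,::-1]
a=im[160:225,140:225].astype(int)
g=cv2.resize(im[160:225,140:225],None,fx=8,fy=8,interpolation=cv2.INTER_CUBIC)
m=((g[:,:,0]>215)&(g[:,:,1]>205)).astype(np.uint8)
m=cv2.morphologyEx(m,cv2.MORPH_OPEN,np.ones((13,13)))
for c in cv2.findContours(m,0,cv2.CHAIN_APPROX_NONE)[0]:
    if cv2.contourArea(c)<3000: continue
    p=(c.reshape(-1,2)+.5)/8-.5+[140,160]
    P=topl(s,p,.044)[:,:2]*1000
    print(cv2.minAreaRect(P.astype(np.float32)))
# wrist view labels/lids
im=cv2.imread("pics/w1.png")[:,:,::-1]; w=snapshot("wrist");o=ctrl.get_obs()
hsv=cv2.cvtColor(im,cv2.COLOR_RGB2HSV)
for box in [(85,142),(150,195),(205,245)]:
    z=hsv[box[0]:box[1],200:318]; mm=((z[:,:,0]>18)&(z[:,:,0]<35)&(z[:,:,1]>50)).astype(np.uint8)
    c=max(cv2.findContours(mm,0,cv2.CHAIN_APPROX_NONE)[0],key=cv2.contourArea).reshape(-1,2)+[200,box[0]]
    print("label",cv2.minAreaRect((topl(w,c,.044,o)[:,:2]*1000).astype(np.float32)))
E
```

```text
((540.3834838867188, 259.1624450683594), (59.44761276245117, 43.6314697265625), 0.3221220076084137)
((542.1370239257812, 198.24032592773438), (62.08844757080078, 44.12306594848633), 0.33218783140182495)
((541.5986938476562, 322.84521484375), (63.342803955078125, 43.926124572753906), 1.2766287326812744)Traceback (most recent call last):
  File "<stdin>", line 17, in <module>
ValueError: max() iterable argument is empty
```

```bash
cat > heft.py <<'E'
from h import *
def heft(n=16):
    F=[];t=[]
    for i in range(n):
        snapshot("wrist"); o=ctrl.get_obs(); F.append(o["force"]); t.append(o["tau"][1:3])
    F=np.array(F);t=np.array(t)
    print("F",F.mean(0).round(3),"sd",F.std(0).round(2),"tau",t.mean(0).round(3),t.std(0).round(3),o["clock"],o["tool_pos"].round(4),o["orientation"].round(2))
heft()
E
python3 -m pendant '[[[0.03,2.4,0.01,0,0,0,0.865],[0.03,2.4,0.01,0,0,0,0.865],[0.03,2.4,0.01,0,0,0,0.865],[0.01,2.4,0.02,0,0,0,0.865],[0,2.4,0,0,0,0,0.865],[0,2.4,0,0,0,0,0.865],[0,1.6,0,0,0,0,0.865],[0,0,0,0,0,0,0.865]]]'
python3 heft.py
python3 - <<'E'
from h import *
o=ctrl.get_obs();s=snapshot("wrist");cv2.imwrite("pics/w2.png",s["image"][:,:,::-1])
E
```

```text
clock: 3.4
tool_pos: [0.5391, 0.2607, 0.063]
orientation: [-89.7, 0.2, 90.1]
force: [-0.0, 0.1, -0.2]
opening: 0.0759
F [-0.085  0.084  0.04 ] sd [0.53 0.43 0.73] tau [-53.569  22.852] [0.727 0.459] 4.2 [0.5418 0.2608 0.0666] [-90.  -0.  90.]
```

View pics/w2.png

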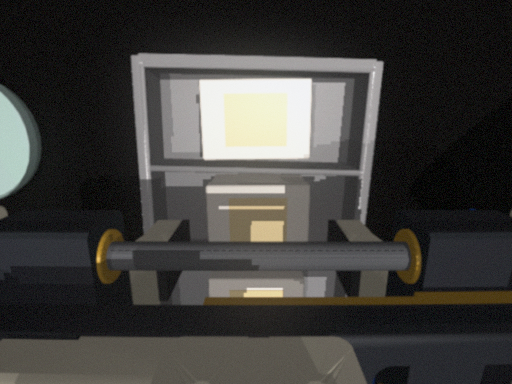

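```bash
python3 - <<'E'
from h import *
o=ctrl.get_obs();s=snapshot("wrist")
print(o["tool_pos"])
for p,z in [((136,65),.034),((382,65),.034),((145,164),.034),((369,172),.034),((201,80),.044),((309,80),.044),((203,159),.044),((309,159),.044),((208,186),.044),((309,182),.044)]: print(p,topl(s,[p],z,o).round(4))
E
```

```text
[0.54178121 0.26075822 0.06653351]
(136, 65) [[0.6129 0.1671 0.034 ]]
(382, 65) [[0.47  0.167 0.034]]
(145, 164) [[0.6128 0.2254 0.034 ]]
(369, 172) [[0.472  0.2303 0.034 ]]
(201, 80) [[0.5737 0.1765 0.044 ]]
(309, 80) [[0.5137 0.1764 0.044 ]]
(203, 159) [[0.5744 0.2207 0.044 ]]
(309, 159) [[0.5119 0.2206 0.044 ]]
(208, 186) [[0.5721 0.2371 0.044 ]]
(309, 182) [[0.5113 0.2345 0.044 ]]
```

```bash
python3 -m pendant '[[[0,1.5,0,0,0,0,0.865],[0,1.5,0,0,0,0,0.865],[0,1.5,0,0,0,0,0.865],[0,0.9,0,0,0,0,0.865],[0,0,0,0,0,0,0.865],[0,0,0,0,0,0,0.4],[0,0,0,0,0,0,0.4],[0,0,0,0,0,0,0.4],[0,0,0,0,0,0,0.4]]]'
python3 - <<'E'
from h import *
s=snapshot("wrist");cv2.imwrite("pics/w3.png",s["image"][:,:,::-1]);print(ctrl.get_obs()["opening"])
E
```

```text
clock: 5.05
tool_pos: [0.5422, 0.2612, 0.0134]
orientation: [-90.1, -0.1, 90.0]
force: [0.1, -0.0, 0.4]
opening: 0.0635
0.06386628797737391
```

View pics/w3.png

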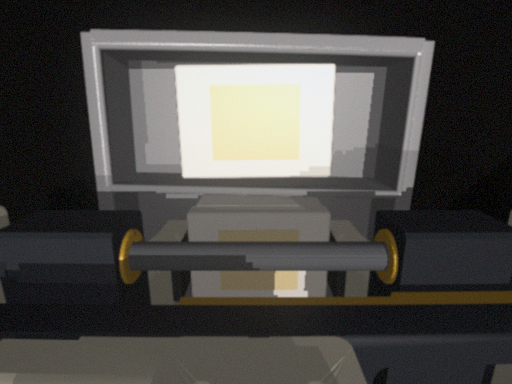

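The gripper holds the middle box at an opening of 64 mm; it shows between the fingers at (192-328, 200-300). I lift it and heft.

```bash
python3 -m pendant '[[[0,-0.5,0,0,0,0,0.4],[0,-1,0,0,0,0,0.4],[0,-1,0,0,0,0,0.4],[0,-0.5,0,0,0,0,0.4],[0,0,0,0,0,0,0.4],[0,0,0,0,0,0,0.4]]]'
python3 heft.py
```

```text
clock: 5.6
tool_pos: [0.542, 0.2611, 0.0434]
orientation: [-90.1, -0.1, 90.0]
force: [-0.5, -0.8, -0.7]
opening: 0.064
F [ 0.016 -0.274 -0.942] sd [0.39 0.45 0.62] tau [-55.69   22.187] [0.235 0.118] 6.4 [0.5418 0.2608 0.0426] [-90.     0.    90.01]
```

About 1.0 N, so this one is probably the lightest. I set it back down and weigh the others.

```bash
python3 -m pendant '[[[0,1,0,0,0,0,0.4],[0,1,0,0,0,0,0.4],[0,0.6,0,0,0,0,0.4],[0,0.3,0,0,0,0,0.4],[0,0,0,0,0,0,0.4],[0,0,0,0,0,0,0.865],[0,0,0,0,0,0,0.865],[0,0,0,0,0,0,0.865],[0,-1,0,0,0,0,0.865],[0,-2,0,0,0,0,0.865],[0,-2,0,0,0,0,0.865],[0,-2,0,0,0,0,0.865]]]'
python3 -m pendant '[[[-2,0,0,0,0,0,0.865],[-2,0,0,0,0,0,0.865],[-2.2,0,0,0,0,0,0.865],[0,2,0,0,0,0,0.865],[0,2,0,0,0,0,0.865],[0,2,0,0,0,0,0.865],[0,1,0,0,0,0,0.865],[0,0,0,0,0,0,0.4],[0,0,0,0,0,0,0.4],[0,0,0,0,0,0,0.4]]]'
```

```text
clock: 7.4
tool_pos: [0.5418, 0.2607, 0.0848]
orientation: [-90.0, 0.0, 90.0]
force: [0.7, 0.0, -0.5]
opening: 0.0758
clock: 8.23
tool_pos: [0.5425, 0.1994, 0.0146]
orientation: [-90.1, -0.0, 90.0]
force: [0.2, 0.7, -0.9]
opening: 0.0639
```

```bash
python3 -m pendant '[[[0,0,0,0,0,0,0.4],[0,-0.5,0,0,0,0,0.4],[0,-1,0,0,0,0,0.4],[0,-1,0,0,0,0,0.4],[0,-0.5,0,0,0,0,0.4],[0,0,0,0,0,0,0.4],[0,0,0,0,0,0,0.4]]]'
python3 heft.py
```

```text
clock: 8.82
tool_pos: [0.5421, 0.1992, 0.0444]
orientation: [-90.1, -0.1, 90.0]
force: [0.5, -0.1, -2.1]
opening: 0.064
F [-0.008  0.048 -1.754] sd [0.27 0.54 0.29] tau [-53.227  22.043] [0.241 0.123] 9.6167 [0.5418 0.1988 0.0436] [-90.     0.    90.01]
```

About 1.75 N, which fits the middle one. I put it back and weigh the third.

```bash
python3 -m pendant '[[[0,1,0,0,0,0,0.4],[0,1,0,0,0,0,0.4],[0,0.6,0,0,0,0,0.4],[0,0.3,0,0,0,0,0.4],[0,0,0,0,0,0,0.4],[0,0,0,0,0,0,0.865],[0,0,0,0,0,0,0.865],[0,0,0,0,0,0,0.865],[0,-1,0,0,0,0,0.865],[0,-2,0,0,0,0,0.865],[0,-2,0,0,0,0,0.865],[0,-2,0,0,0,0,0.865]]]'
python3 -m pendant '[[[3,0,0,0,0,0,0.865],[3,0,0,0,0,0,0.865],[3,0,0,0,0,0,0.865],[3.2,0,0,0,0,0,0.865],[0.1,0,0.05,0,0,0,0.865],[0,2,0,0,0,0,0.865],[0,2,0,0,0,0,0.865],[0,2,0,0,0,0,0.865],[0,1,0,0,0,0,0.865],[0,0,0,0,0,0,0.4],[0,0,0,0,0,0,0.4],[0,0,0,0,0,0,0.4]]]'
python3 -m pendant '[[[0,0,0,0,0,0,0.4],[0,-0.5,0,0,0,0,0.4],[0,-1,0,0,0,0,0.4],[0,-1,0,0,0,0,0.4],[0,-0.5,0,0,0,0,0.4],[0,0,0,0,0,0,0.4],[0,0,0,0,0,0,0.4]]]'
python3 heft.py
```

```text
clock: 10.62
tool_pos: [0.5418, 0.1987, 0.0858]
orientation: [-90.0, 0.0, 90.0]
force: [0.6, 0.8, 0.1]
opening: 0.0759
clock: 11.62
tool_pos: [0.542, 0.3223, 0.0158]
orientation: [-90.1, -0.1, 90.0]
force: [-0.6, -0.4, -2.2]
opening: 0.0637
clock: 12.2
tool_pos: [0.5415, 0.3222, 0.0455]
orientation: [-90.1, -0.1, 90.0]
force: [-1.0, 0.5, -3.7]
opening: 0.0641
F [-0.262 -0.056 -2.857] sd [0.48 0.47 0.46] tau [-60.318  23.611] [0.267 0.139] 13.0 [0.5413 0.3218 0.0446] [-90.     0.    90.01]
```

About 2.86 N, so the order is clear: light about 1.0 N, middle about 1.75 N, heavy about 2.86 N. I carry the heaviest to the strip and set it down for a regrasp across its width.

```bash
python3 -m pendant '[[[0,-2,0,0,0,0,0.4],[0,-2,0,0,0,0,0.4],[0,-2,0,0,0,0,0.4],[-3,0,0.4,0,0,0,0.4],[-3.6,0,0.5,0,0,0,0.4],[-3.6,0,0.5,0,0,0,0.4],[-3.6,0,0.5,0,0,0,0.4],[-3.6,0,0.5,0,0,0,0.4],[-3.6,0,0.5,0,0,0,0.4],[-3.6,0,0.5,0,0,0,0.4],[-3.6,0,0.5,0,0,0,0.4],[-3.6,0,0.2,0,0,0,0.4]]]'
python3 -m pendant '[[[0,0,0,0,0,0,0.4],[0,2,0,0,0,0,0.4],[0,2.5,0,0,0,0,0.4],[0,2,0,0,0,0,0.4],[0,1.2,0,0,0,0,0.4],[0,0.7,0,0,0,0,0.4],[0,0.5,0,0,0,0,0.4],[0,0,0,0,0,0,0.4]]]'
```

```text
clock: 14.0
tool_pos: [0.4994, 0.0022, 0.1049]
orientation: [-90.0, -0.0, 90.0]
force: [0.4, -1.1, -2.5]
opening: 0.0639
clock: 14.67
tool_pos: [0.5002, 0.0038, 0.0151]
orientation: [-90.0, 0.0, 90.0]
force: [-0.3, -0.1, -1.8]
opening: 0.0636
```

```bash
python3 -m pendant '[[[0,0.15,0,0,0,0,0.4],[0,0.1,0,0,0,0,0.4],[0,0,0,0,0,0,0.4],[0,0,0,0,0,0,0.4]]]'
```

```text
clock: 15.0
tool_pos: [0.5006, 0.004, 0.0136]
orientation: [-90.1, -0.0, 90.0]
force: [0.0, -0.1, -2.3]
opening: 0.0638
```

```bash
python3 -m pendant '[[[0,0.15,0,0,0,0,0.4],[0,0.15,0,0,0,0,0.4],[0,0,0,0,0,0,0.4],[0,0,0,0,0,0,0.4]]]'
```

```text
clock: 15.33
tool_pos: [0.5007, 0.004, 0.0115]
orientation: [-90.1, -0.0, 90.0]
force: [-4.5, 0.5, 14.7]
opening: 0.0638
```

```bash
python3 -m pendant '[[[0,0,0,0,0,0,0.865],[0,0,0,0,0,0,0.865],[0,0,0,0,0,0,0.865],[0,-1,0,0,0,0,0.865],[0,-3,0,0,0,0,0.865],[0,-4,0,0,0,0,0.865],[0,0,0,0,6.92,0,0.865],[0,0,0,0,6.92,0,0.865],[0,0,0,0,6.92,0,0.865],[0,0,0,0,6.92,0,0.865],[0,0,0,0,6.92,0,0.865],[0,0,0,0,6.92,0,0.865]]]'
python3 -m pendant '[[[0,0,0,0,6.92,0,0.865],[0,0,0,0,6.92,0,0.865],[0,0,0,0,6.92,0,0.865],[0,0,0,0,6.92,0,0.865],[0,0,0,0,6.92,0,0.865],[0,0,0,0,6.92,0,0.865],[0,0,0,0,6.92,0,0.865],[0,0,0,0,0,0,0.865]]]'
python3 - <<'E'
from h import *
o=ctrl.get_obs();s=snapshot("wrist");cv2.imwrite("pics/w4.png",s["image"][:,:,::-1]); print(o["tool_pos"],o["orientation"],o["opening"])
s=snapshot("top");cv2.imwrite("pics/top1.png",cv2.resize(s["image"][120:300,130:380,::-1],None,fx=3,fy=3))
s=snapshot("scene");cv2.imwrite("pics/sc1.png",s["image"][:,:,::-1])
E
```

```text
clock: 16.33
tool_pos: [0.5004, 0.0038, 0.09]
orientation: [-90.0, -0.0, 48.1]
force: [0.6, 0.4, 0.3]
opening: 0.0757
clock: 17.0
tool_pos: [0.5003, 0.0038, 0.09]
orientation: [-90.0, 0.0, -0.3]
force: [-0.7, 0.9, 0.8]
opening: 0.0757
[0.50031788 0.0038021  0.08995087] [-9.00014366e+01  4.95725660e-03 -2.74412743e-01] 0.07570055089393937
```

View pics/w4.png

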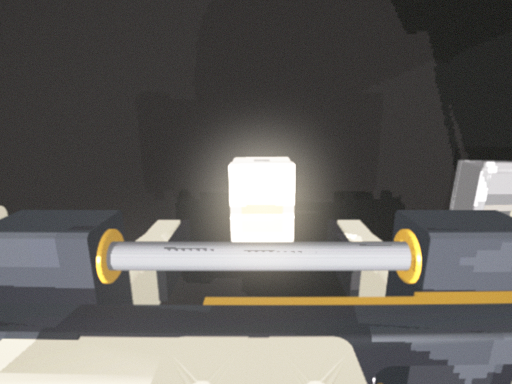

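View pics/top1.png

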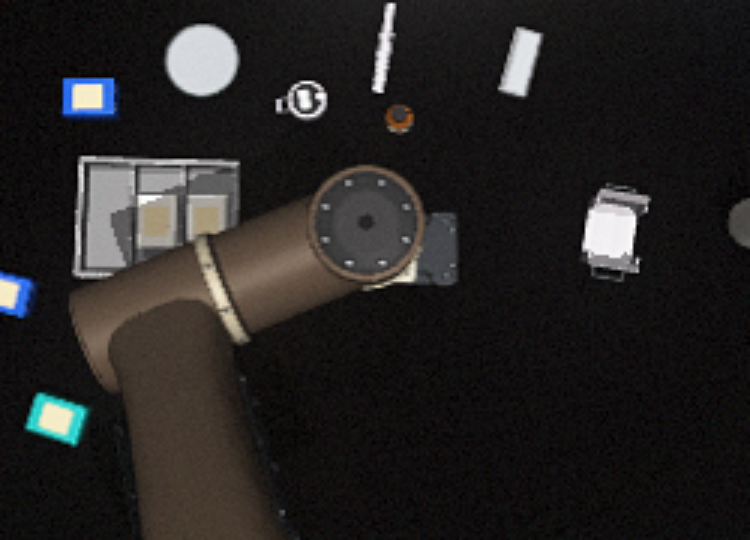

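View pics/sc1.png

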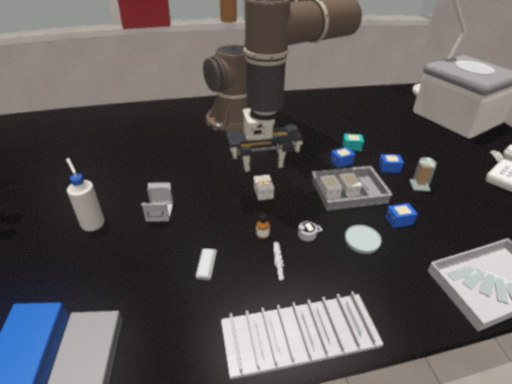

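The box stands upright on the strip, at (262,190) in the scene view and between the fingers in the wrist view. I grasp it across the width.

```bash
python3 -m pendant '[[[0,2,0,0,0,0,0.865],[0,2,0,0,0,0,0.865],[0,2,0,0,0,0,0.865],[0,1.5,0,0,0,0,0.865],[0,0.4,0,0,0,0,0.865],[0,0,0,0,0,0,0.865],[0,0,0,0,0,0,0.2],[0,0,0,0,0,0,0.2],[0,0,0,0,0,0,0.2],[0,0,0,0,0,0,0.2],[0,0,0,0,0,0,0.2],[0,0,0,0,0,0,0.2]]]'
python3 -m pendant '[[[0,-1,0,0,0,0,0.2],[0,-3,0,0,0,0,0.2],[0,-4,0,0,0,0,0.2],[0,-4,0,0,0,0,0.2],[0,-4,-2,0,0,0,0.2],[-0.5,-3,-3.5,0,0,0,0.2],[-1,0,-4,0,0,0,0.2],[-1,0,-4,0,0,0,0.2],[-1,0,-4,0,0,0,0.2],[-1,0,-4,0,0,0,0.2],[-1,0,-4,0,0,0,0.2],[-0.5,0,-4,0,0,0,0.2]]]'
python3 -m pendant '[[[0,0,0,0,0,0,0.2],[0,0,0,0,0,0,0.2],[0,0,0,0,0,0,0.2]]]'
cat > look.py <<'E'
from h import *
import sys
o=ctrl.get_obs();s=snapshot("wrist");cv2.imwrite(f"pics/{sys.argv[1]}.png",s["image"][:,:,::-1]); print(o["tool_pos"],o["orientation"],o["opening"])
E
python3 look.py w5
```

```text
clock: 18.15
tool_pos: [0.5009, 0.0042, 0.0118]
orientation: [-90.0, -0.1, 0.1]
force: [-1.0, 2.4, 3.9]
opening: 0.0457
clock: 19.15
tool_pos: [0.439, -0.2877, 0.1952]
orientation: [-90.0, 0.0, 0.0]
force: [0.9, 0.2, -2.2]
opening: 0.0459
clock: 19.4
tool_pos: [0.4403, -0.2864, 0.1947]
orientation: [-90.0, 0.1, -0.0]
force: [-0.0, 1.0, -2.9]
opening: 0.0462
[ 0.44026039 -0.28640327  0.19466132] [-8.99579740e+01  7.05600155e-02 -4.37363416e-02] 0.0461670551838092
```

View pics/w5.png

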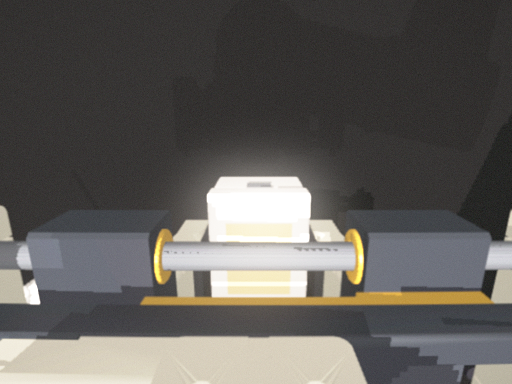

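Image "up" is toward tool −x, so this view misses the rack. I move to the far side of the rack to see it.

```bash
python3 -m pendant '[[[3,0,0,0,0,0,0.2],[4,0,0,0,0,0,0.2],[4,0,0,0,0,0,0.2],[3.5,0,0,0,0,0,0.2],[2,0,0,0,0,0,0.2],[0,0,0,0,0,0,0.2],[0,0,0,0,0,0,0.2],[0,0,0,0,0,0,0.2]]]'
python3 look.py w6
python3 - <<'E'
from h import *
s=snapshot("top")
print(topl(s,[(371.7,192),(385,192),(392,190)],0), topl(s,[(392,190)],.18))
E
```

```text
clock: 20.12
tool_pos: [0.6058, -0.2846, 0.1948]
orientation: [-90.0, 0.1, 0.2]
force: [-1.1, -0.9, -2.9]
opening: 0.0461
[ 0.60581487 -0.28461584  0.19480449] [-8.99720282e+01  7.20412174e-02  1.55756299e-01] 0.046138111211423825
[[ 0.55228606 -0.44299141  0.        ]
 [ 0.55262144 -0.49371374  0.        ]
 [ 0.5603321  -0.52070207  0.        ]] [[ 0.54358148 -0.46134118  0.18      ]]
```

View pics/w6.png

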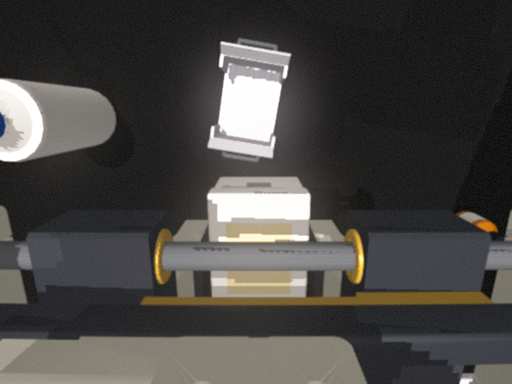

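```bash
python3 - <<'E'
import cv2
im=cv2.imread("pics/w6.png")[30:170,190:310]
cv2.imwrite("pics/w6c.png",cv2.convertScaleAbs(cv2.resize(im,None,fx=5,fy=5,interpolation=cv2.INTER_CUBIC),alpha=0.8))
E
```

```text
(no output)
```

View pics/w6c.png

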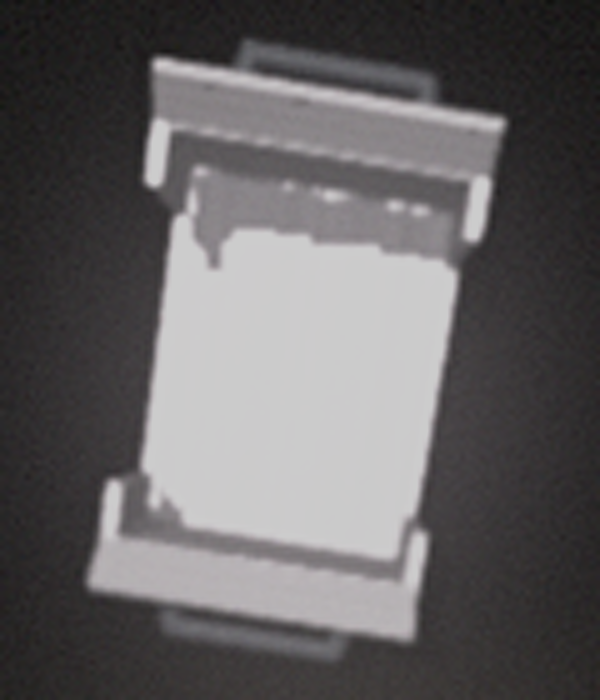

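```bash
python3 - <<'E'
from h import *
s=snapshot("wrist");o=dict(tool_pos=np.array([ 0.60581487,-0.28461584,0.19480449]),orientation=np.array([-89.972,0.072,0.156]))
f=lambda L:[((a+.5)/5-.5+190,(b+.5)/5-.5+30) for a,b in L]
def q(L,z):
    P=topl(s,f(L),z,o)[:,:2]*1000
    print(z,P.round(1).tolist(),"c",P.mean(0).round(1))
    a=(P[0]+P[1])/2; b=(P[2]+P[3])/2; d=a-b; print(" axis yaw",np.degrees(np.arctan2(-d[1],-d[0])).round(1),np.linalg.norm(d).round(1)," edges",[np.degrees(np.arctan2(*(v[::-1]))).round(1) for v in (P[1]-P[0],P[3]-P[2])],np.linalg.norm(P[1]-P[0]).round(1))
q([(152,58),(507,120),(88,588),(415,640)],.068)
q([(165,125),(495,180),(112,537),(412,578)],.058)
q([(180,215),(458,270),(145,475),(420,515)],.006)
E
```

```text
0.068 [[481.4, -318.3], [491.1, -257.4], [571.8, -332.5], [581.3, -271.9]] c [ 531.4 -295. ]
 axis yaw -9.0 91.4  edges [np.float64(81.0), np.float64(81.1)] 61.6
0.058 [[490.4, -317.4], [499.5, -258.3], [563.3, -329.2], [570.9, -272.2]] c [ 531.  -294.3]
 axis yaw -10.1 73.3  edges [np.float64(81.3), np.float64(82.4)] 59.8
0.006 [[499.8, -320.3], [510.8, -260.9], [554.1, -329.2], [562.7, -268.3]] c [ 531.8 -294.7]
 axis yaw -8.7 53.7  edges [np.float64(79.5), np.float64(82.0)] 60.3
```

```bash
python3 - <<'E'
from h import *
s=snapshot("wrist");o=ctrl.get_obs();t=o["tool_pos"];print(t)
for h in (-.0105,.0295):
    print(h,proj(s,[t+[-.032,-.023,h],t+[-.032,.023,h]],o).round(1))
# network mask
for d in silhouettes(s,"box_k_mid"): print(d["confidence"],d["bbox"])
E
python3 - <<'E'
import cv2
im=cv2.imread("pics/w6.png")[165:300,190:330]
cv2.imwrite("pics/w6d.png",cv2.resize(im,None,fx=5,fy=5,interpolation=cv2.INTER_CUBIC))
E
```

```text
[ 0.6055068  -0.28588751  0.19595108]
-0.0105 [[218.2 175.5]
 [300.7 175.6]]
0.0295 [[206.5 194.8]
 [313.1 195. ]]
```

View pics/w6d.png

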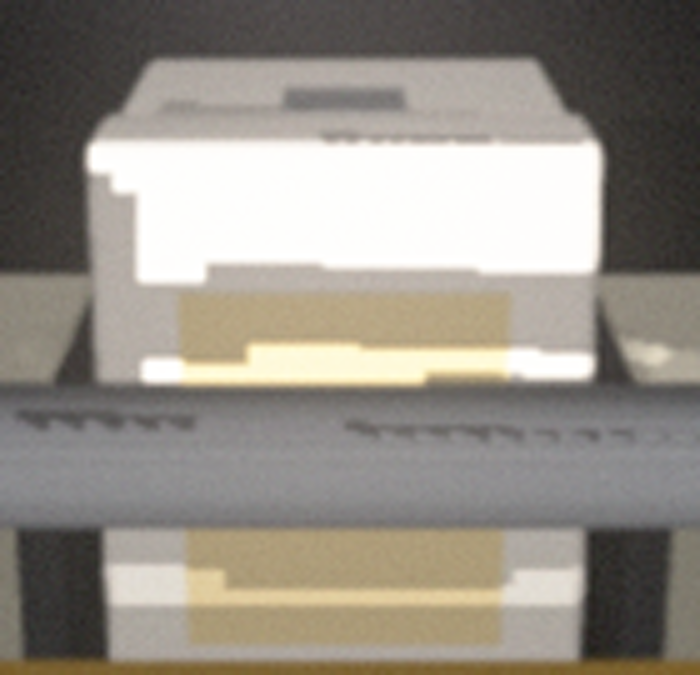

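Rack centre is (0.5313, -0.2948) at yaw -9°, from three consistent feature sets. The held box sits centred in the gripper to about 1 mm. I align over the rack.

```bash
python3 -m pendant '[[[0,0,0,0,4.5,0,0.2],[0,0,0,0,4.5,0,0.2],[-2,0,-0.5,0,0,0,0.2],[-3,0,-1,0,0,0,0.2],[-2.2,0,-0.54,0,0,0,0.2],[0,2,0,0,0,0,0.2],[0,3,0,0,0,0,0.2],[0,3,0,0,0,0,0.2],[0,1.6,0,0,0,0,0.2],[0,0,0,0,0,0,0.2],[0,0,0,0,0,0,0.2],[0,0,0,0,0,0,0.2]]]'
cat > tgt.py <<'E'
from h import *
import sys
P=[]
for i in range(6): snapshot("wrist"); o=ctrl.get_obs(); P.append(np.r_[o["tool_pos"],o["orientation"][2]])
P=np.mean(P,0); y=np.radians(P[3]); d=np.array([.5313,-.2948])-P[:2]
print(P.round(4),"move tool x,z cm",(100*np.array([d@[np.cos(y),np.sin(y)],d@[-np.sin(y),np.cos(y)]])).round(2),"turn",-(-9-P[3]))
s=snapshot("scene");im=s["image"][140:260,80:260,::-1];cv2.imwrite(f"pics/{sys.argv[1]}.png",cv2.resize(im,None,fx=4,fy=4,interpolation=cv2.INTER_CUBIC))
E
python3 tgt.py s2
```

```text
clock: 21.37
tool_pos: [0.5327, -0.2956, 0.101]
orientation: [-90.0, -0.1, -8.9]
force: [-0.4, -0.3, -1.5]
opening: 0.0454
[ 0.5327 -0.2954  0.1008 -8.9411] move tool x,z cm [-0.14  0.04] turn 0.05885649752446476
```

View pics/s2.png

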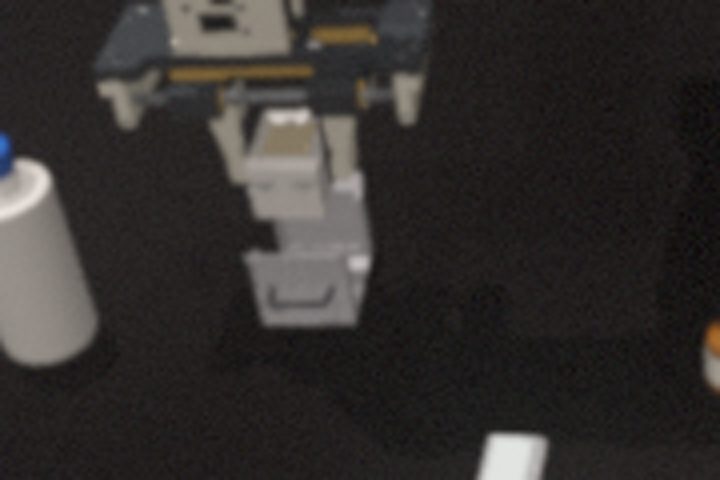

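```bash
python3 -m pendant '[[[-0.14,0,0.04,0,0,0,0.2],[0,2,0,0,0,0,0.2],[0,1.5,0,0,0,0,0.2],[0,1.5,0,0,0,0,0.2],[0,1.5,0,0,0,0,0.2],[0,1,0,0,0,0,0.2],[0,0,0,0,0,0,0.2],[0,0,0,0,0,0,0.2]]]'
python3 tgt.py s3
```

```text
clock: 22.38
tool_pos: [0.5302, -0.2945, 0.0241]
orientation: [-90.0, 0.1, -8.9]
force: [-0.1, -0.4, -2.6]
opening: 0.0455
[ 0.5311 -0.2947  0.0252 -8.9384] move tool x,z cm [ 0.02 -0.01] turn 0.061610707694150335
```

View pics/s3.png

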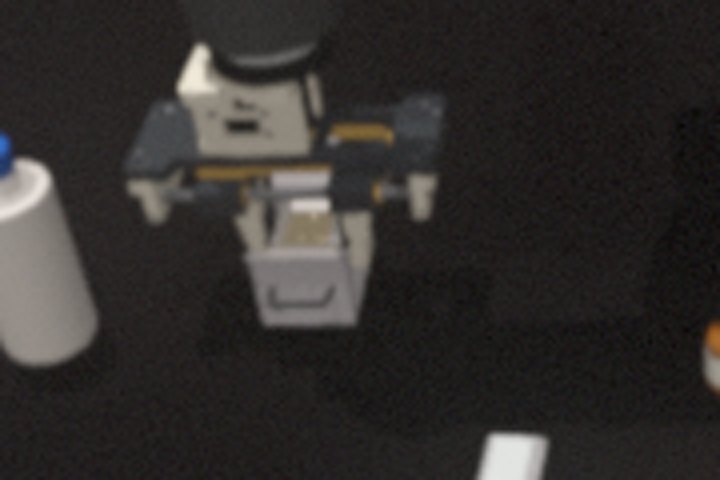

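The box is between the end walls with no contact force. I lower it gently.

```bash
python3 -m pendant '[[[0,0.4,0,0,0,0,0.2],[0,0.2,0,0,0,0,0.2],[0,0.1,0,0,0,0,0.2],[0,0,0,0,0,0,0.2],[0,0,0,0,0,0,0.2]]]'; python3 -m pendant '[[[0,0.1,0,0,0,0,0.2],[0,0,0,0,0,0,0.2],[0,0,0,0,0,0,0.2]]]'
```

```text
clock: 23.15
tool_pos: [0.5304, -0.2945, 0.0178]
orientation: [-90.0, -0.0, -8.9]
force: [-2.7, 1.9, 4.9]
opening: 0.0459
clock: 23.4
tool_pos: [0.5305, -0.2945, 0.0178]
orientation: [-90.0, -0.0, -8.9]
force: [-4.2, 3.9, 14.4]
opening: 0.0459
```

```bash
python3 -m pendant '[[[0,0,0,0,0,0,0.865],[0,0,0,0,0,0,0.865],[0,0,0,0,0,0,0.865],[0,0,0,0,0,0,0.865],[0,-1,0,0,0,0,0.865],[0,-3,0,0,0,0,0.865],[0,-4,0,0,0,0,0.865],[0,-4,0,0,0,0,0.865],[0,-4,0,0,0,0,0.865],[0,0,0,0,-7.07,0,0.865],[0,0,0,0,-7.07,0,0.865],[0,0,0,0,-7.07,0,0.865]]]'
python3 -m pendant '[[[0,0,0,0,-7.07,0,0.865],[0,0,0,0,-7.07,0,0.865],[0,0,0,0,-7.07,0,0.865],[0,0,0,0,-7.07,0,0.865],[0,0,0,0,-7.07,0,0.865],[0,0,0,0,-7.07,0,0.865],[0,0,0,0,-7.07,0,0.865],[0,0,0,0,-7.07,0,0.865],[0,0,0,0,-7.07,0,0.865],[0,0,0,0,-7.07,0,0.865],[0,0,0,0,-7.07,0,0.865]]]'
python3 -m pendant '[[[3,0,0,0,0,0,0.865],[4.1,0,-0.1,0,0,0,0.865],[4.1,0,-0.1,0,0,0,0.865],[4.1,0,-0.1,0,0,0,0.865],[4.1,0,-0.1,0,0,0,0.865],[4.1,0,-0.1,0,0,0,0.865],[4.1,0,-0.1,0,0,0,0.865],[4.1,0,-0.1,0,0,0,0.865],[4.1,0,-0.1,0,0,0,0.865],[4.1,0,-0.1,0,0,0,0.865],[4.1,0,-0.1,0,0,0,0.865],[4,0,-0.1,0,0,0,0.865]]]'
python3 - <<'E'
from h import *
o=ctrl.get_obs(); print(o["tool_pos"],o["orientation"])
s=snapshot("top");im=s["image"][165:225,300:365,::-1];cv2.imwrite("pics/t4.png",cv2.resize(im,None,fx=8,fy=8,interpolation=cv2.INTER_CUBIC))
g=cv2.resize(s["image"][165:225,300:365],None,fx=8,fy=8,interpolation=cv2.INTER_CUBIC)
s=snapshot("scene");im=s["image"][140:260,80:260,::-1];cv2.imwrite("pics/s4.png",cv2.resize(im,None,fx=4,fy=4,interpolation=cv2.INTER_CUBIC))
E
```

```text
clock: 24.4
tool_pos: [0.5308, -0.2946, 0.1782]
orientation: [-90.1, -0.1, 12.6]
force: [0.4, -1.0, -0.9]
opening: 0.0757
clock: 25.32
tool_pos: [0.5304, -0.2946, 0.177]
orientation: [-90.0, 0.0, 90.4]
force: [0.3, -0.1, -0.3]
opening: 0.076
clock: 26.32
tool_pos: [0.5409, 0.1877, 0.1773]
orientation: [-90.0, -0.0, 90.1]
force: [0.6, -0.5, -0.1]
opening: 0.0759
[0.54085855 0.18767515 0.1772759 ] [-9.00468912e+01 -2.70812667e-02  9.00535281e+01]
```

View pics/t4.png

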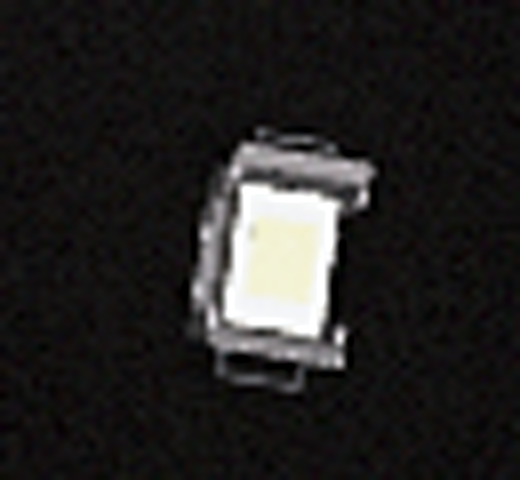

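View pics/s4.png

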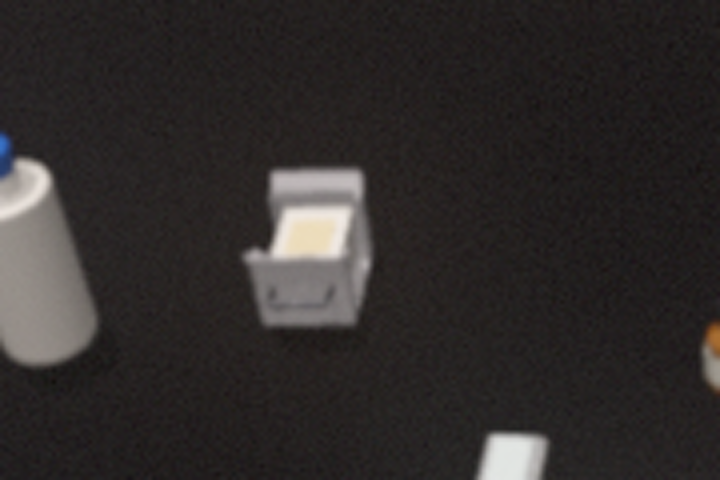

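The heaviest box lies flat between the rack's walls: the top crop shows the lid at (280,258), aligned with the rack. Next is the middle-weight box at y = 0.199.

```bash
python3 -m pendant '[[[1.1,0,-0.1,0,0,0,0.865],[0,2,0,0,0,0,0.865],[0,3,0,0,0,0,0.865],[0,3,0,0,0,0,0.865],[0,2,0,0,0,0,0.865],[0,0,0,0,0,0,0.865],[0,0,0,0,0,0,0.865]]]'; python3 - <<'E'
from h import *
for i in range(3): snapshot("wrist"); print(ctrl.get_obs()["tool_pos"],ctrl.get_obs()["orientation"])
E
python3 look.py w7
```

```text
clock: 27.0
tool_pos: [0.542, 0.1956, 0.0761]
orientation: [-89.9, 0.1, 90.0]
force: [0.6, 0.7, 0.1]
opening: 0.0763
[0.542933   0.19631319 0.07737157] [-9.00408032e+01  5.74542988e-03  9.00139281e+01]
[0.54332709 0.19671189 0.0780088 ] [-9.01115591e+01 -4.98329445e-02  9.00223731e+01]
[0.54340464 0.19693343 0.07823233] [-9.01419847e+01 -8.71504844e-02  9.00189799e+01]
[0.54340464 0.19693343 0.07823233] [-9.01419847e+01 -8.71504844e-02  9.00189799e+01] 0.07569905779427201
```

View pics/w7.png

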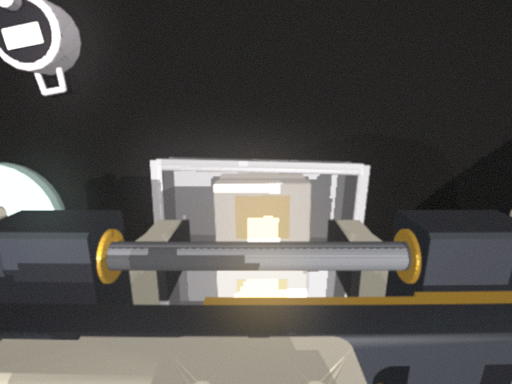

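```bash
python3 -m pendant '[[[0.2,1.5,0.1,0,0,0,0.865],[0,2,0,0,0,0,0.865],[0,2,0,0,0,0,0.865],[0,0.8,0,0,0,0,0.865],[0,0,0,0,0,0,0.865],[0,0,0,0,0,0,0.4],[0,0,0,0,0,0,0.4],[0,0,0,0,0,0,0.4],[0,0,0,0,0,0,0.4]]]'
python3 -m pendant '[[[0,-1,0,0,0,0,0.4],[0,-2,0,0,0,0,0.4],[0,-3,0,0,0,0,0.4],[0,-3,0,0,0,0,0.4],[0,0,0,0,0,0,0.4],[0,0,0,0,0,0,0.4]]]'; python3 heft.py
```

```text
clock: 27.95
tool_pos: [0.542, 0.1991, 0.0147]
orientation: [-90.1, -0.1, 90.0]
force: [-1.5, 0.6, 6.4]
opening: 0.0635
clock: 28.45
tool_pos: [0.5422, 0.1993, 0.106]
orientation: [-90.2, -0.2, 90.0]
force: [-0.5, -0.4, -2.2]
opening: 0.0635
F [ 0.241 -0.035 -1.76 ] sd [0.48 0.43 0.61] tau [-50.515  24.987] [0.579 0.396] 29.25 [0.5412 0.1985 0.1033] [-90.    -0.    90.03]
```

```bash
python3 -m pendant '[[[-3,0,0.7,0,0,0,0.4],[-3.5,0,0.7,0,0,0,0.4],[-3.5,0,0.7,0,0,0,0.4],[-3.5,0,0.7,0,0,0,0.4],[-3.5,0,0.7,0,0,0,0.4],[-2.8,0,0.6,0,0,0,0.4],[0,2,0,0,0,0,0.4],[0,3,0,0,0,0,0.4],[0,2.2,0,0,0,0,0.4],[0,1.2,0,0,0,0,0.4],[0,0.6,0,0,0,0,0.4],[0,0,0,0,0,0,0.4]]]'
python3 -m pendant '[[[0,0,0,0,0,0,0.4],[0,0,0,0,0,0,0.4],[0,0,0,0,0,0,0.4]]]'
```

```text
clock: 30.25
tool_pos: [0.4996, 0.0002, 0.0122]
orientation: [-89.9, 0.0, 90.0]
force: [0.1, 0.8, -1.7]
opening: 0.0638
clock: 30.5
tool_pos: [0.5011, 0.0008, 0.0143]
orientation: [-90.1, -0.0, 90.1]
force: [0.3, -0.7, -1.1]
opening: 0.0636
```

```bash
python3 -m pendant '[[[0,0.15,0,0,0,0,0.4],[0,0.15,0,0,0,0,0.4],[0,0,0,0,0,0,0.4],[0,0,0,0,0,0,0.4]]]';python3 -m pendant '[[[0,0.1,0,0,0,0,0.4],[0,0,0,0,0,0,0.4],[0,0,0,0,0,0,0.4]]]'
```

```text
clock: 30.83
tool_pos: [0.5007, 0.0007, 0.0107]
orientation: [-90.1, -0.0, 90.0]
force: [-0.0, 0.8, 3.4]
opening: 0.0638
clock: 31.08
tool_pos: [0.5008, 0.0007, 0.0107]
orientation: [-90.1, -0.0, 90.1]
force: [-5.6, 1.5, 16.6]
opening: 0.064
```

```bash
python3 -m pendant '[[[0,0,0,0,0,0,0.865],[0,0,0,0,0,0,0.865],[0,0,0,0,0,0,0.865],[0,-1,0,0,0,0,0.865],[0,-3,0,0,0,0,0.865],[0,-4,0,0,0,0,0.865],[0,0,0,0,6.92,0,0.865],[0,0,0,0,6.92,0,0.865],[0,0,0,0,6.92,0,0.865],[0,0,0,0,6.92,0,0.865],[0,0,0,0,6.92,0,0.865],[0,0,0,0,6.92,0,0.865]]]'
python3 -m pendant '[[[0,0,0,0,6.92,0,0.865],[0,0,0,0,6.92,0,0.865],[0,0,0,0,6.92,0,0.865],[0,0,0,0,6.92,0,0.865],[0,0,0,0,6.92,0,0.865],[0,0,0,0,6.92,0,0.865],[0,0,0,0,6.92,0,0.865],[0,0,0,0,0,0,0.865]]]'
python3 look.py w8
```

```text
clock: 32.08
tool_pos: [0.5001, 0.0004, 0.089]
orientation: [-90.0, 0.0, 48.2]
force: [-0.2, -0.1, -0.5]
opening: 0.076
clock: 32.75
tool_pos: [0.5001, 0.0004, 0.089]
orientation: [-90.0, 0.0, -0.3]
force: [0.4, -0.4, -0.5]
opening: 0.0756
[5.00135693e-01 3.92624133e-04 8.89981514e-02] [-9.00102882e+01  3.23258720e-02 -2.57312087e-01] 0.07564812633015527
```

View pics/w8.png

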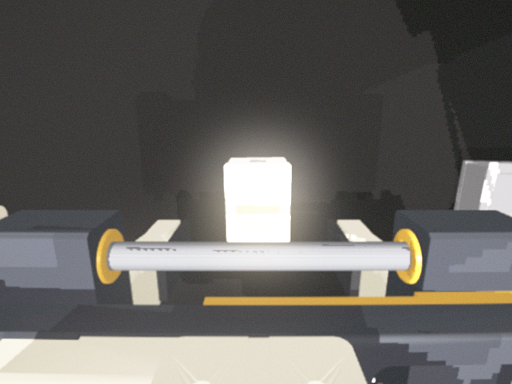

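The box is centred between the fingers at (258,190). I grasp it, lift, and carry it to the rack.

```bash
python3 -m pendant '[[[0,2,0,0,0,0,0.865],[0,2,0,0,0,0,0.865],[0,2,0,0,0,0,0.865],[0,1.4,0,0,0,0,0.865],[0,0.4,0,0,0,0,0.865],[0,0,0,0,0,0,0.865],[0,0,0,0,0,0,0.2],[0,0,0,0,0,0,0.2],[0,0,0,0,0,0,0.2],[0,0,0,0,0,0,0.2],[0,0,0,0,0,0,0.2],[0,0,0,0,0,0,0.2]]]'
python3 -m pendant '[[[0,-1,0,0,0,0,0.2],[0,-3,0,0,0,0,0.2],[0,-4,0,0,0,0,0.2],[0,-4,0,0,0,0,0.2],[0,-3,-2,0,0,0,0.2],[0.5,0,-3.5,0,0,0,0.2],[0.5,0,-4,0,0,0,0.2],[0.5,0,-4,0,0,0,0.2],[0.5,0,-4,0,0,0,0.2],[0.5,0,-4,0,0,0,0.2],[0.5,0,-4,0,0,0,0.2],[0,0,-4,0,0,0,0.2]]]'
python3 -m pendant '[[[0,0,0,0,4.5,0,0.2],[0,0,0,0,4.5,0,0.2],[0,0,0,0,0,0,0.2],[0,0,0,0,0,0,0.2]]]'; python3 tgt.py s5
```

```text
clock: 33.8
tool_pos: [0.5006, 0.0006, 0.0118]
orientation: [-90.0, -0.0, 0.1]
force: [-0.6, 0.9, 4.2]
opening: 0.0459
clock: 34.8
tool_pos: [0.5308, -0.2964, 0.161]
orientation: [-90.0, 0.0, 0.1]
force: [1.3, 0.5, -1.7]
opening: 0.0456
clock: 35.13
tool_pos: [0.5303, -0.2945, 0.1609]
orientation: [-90.0, 0.0, -8.8]
force: [0.8, 0.5, -1.0]
opening: 0.0456
[ 0.5307 -0.294   0.1614 -8.7838] move tool x,z cm [ 0.07 -0.07] turn 0.21623338560085692
```

View pics/s5.png

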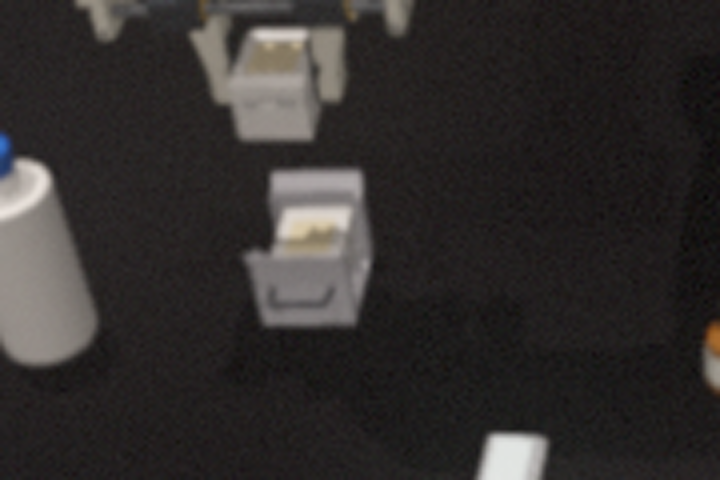

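```bash
python3 -m pendant '[[[0.07,0,-0.07,0,0,0,0.2],[0,2,0,0,0,0,0.2],[0,3,0,0,0,0,0.2],[0,2,0,0,0,0,0.2],[0,1.5,0,0,0,0,0.2],[0,1,0,0,0,0,0.2],[0,0,0,0,0,0,0.2],[0,0,0,0,0,0,0.2]]]'; python3 tgt.py s6
```

```text
clock: 36.15
tool_pos: [0.5314, -0.2954, 0.0664]
orientation: [-90.0, 0.0, -8.9]
force: [-0.5, 0.5, -0.7]
opening: 0.0461
[ 0.532  -0.2955  0.0674 -8.91  ] move tool x,z cm [-0.08  0.06] turn 0.08996824540739823
```

View pics/s6.png

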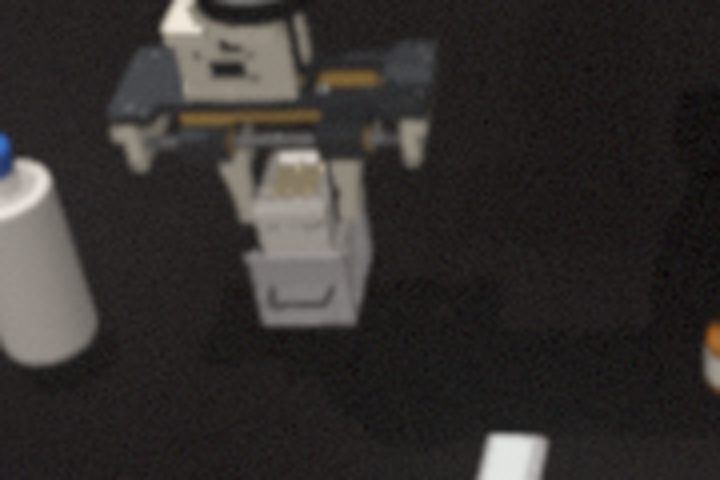

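```bash
python3 -m pendant '[[[-0.08,0.4,0.06,0,0,0,0.2],[0,0.3,0,0,0,0,0.2],[0,0,0,0,0,0,0.2],[0,0,0,0,0,0,0.2],[0,0,0,0,0,0,0.2]]]'; python3 -m pendant '[[[0,0.1,0,0,0,0,0.2],[0,0.1,0,0,0,0,0.2],[0,0,0,0,0,0,0.2],[0,0,0,0,0,0,0.2]]]';
```

```text
clock: 36.92
tool_pos: [0.5305, -0.2946, 0.0591]
orientation: [-90.0, 0.0, -8.9]
force: [0.5, -0.5, -1.5]
opening: 0.0454
clock: 37.25
tool_pos: [0.5307, -0.2947, 0.0579]
orientation: [-90.0, -0.0, -8.9]
force: [-1.1, 1.5, 4.7]
opening: 0.0458
```

Contact at the expected height. I release and rise straight up.

```bash
python3 -m pendant '[[[0,0,0,0,0,0,0.2],[0,0,0,0,0,0,0.865],[0,0,0,0,0,0,0.865],[0,0,0,0,0,0,0.865],[0,0,0,0,0,0,0.865],[0,-1,0,0,0,0,0.865],[0,-3,0,0,0,0,0.865],[0,-4,0,0,0,0,0.865],[0,-4,0,0,0,0,0.865],[2,-2,0,0,0,0,0.865],[4,0,0,0,0,0,0.865],[3,0,0,0,0,0,0.865]]]'
python3 -m pendant '[[[0,0,0,0,0,0,0.865],[0,0,0,0,0,0,0.865],[0,0,0,0,0,0,0.865]]]'
python3 tgt.py s7; python3 look.py w9
```

```text
clock: 38.25
tool_pos: [0.6221, -0.3092, 0.2017]
orientation: [-90.0, -0.4, -8.9]
force: [0.1, 0.2, -0.2]
opening: 0.0755
clock: 38.5
tool_pos: [0.6191, -0.3084, 0.1972]
orientation: [-90.0, 0.1, -8.9]
force: [0.8, -0.4, -0.4]
opening: 0.0763
[ 0.6189 -0.3085  0.1978 -8.9355] move tool x,z cm [-8.86 -0.  ] turn 0.06449602021379341
[ 0.61911531 -0.30856732  0.19777608] [-9.00008400e+01 -2.87483624e-02 -8.93674640e+00] 0.07571037457850152
```

View pics/s7.png

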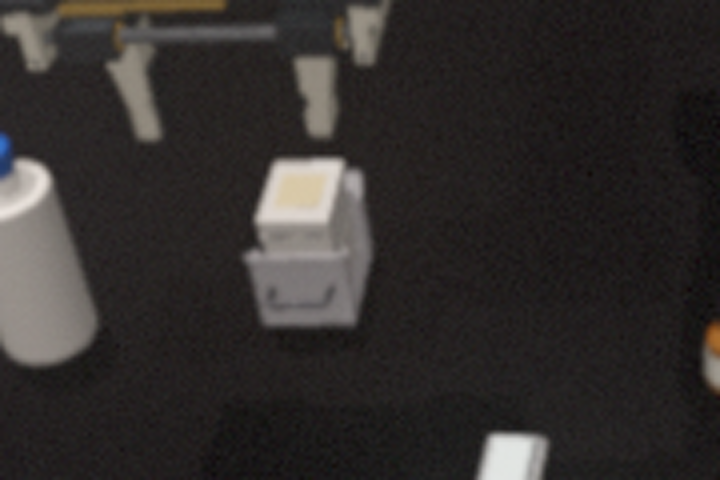

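View pics/w9.png

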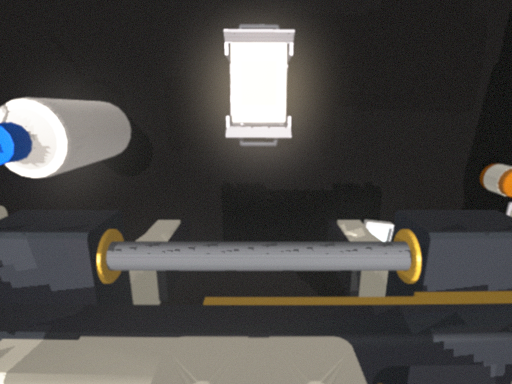

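The stack stands in the rack, with its lid at (230-287, 41-123) in the wrist view. I measure the upper box and check the tray and bystanders.

```bash
python3 - <<'E'
from h import *
o=ctrl.get_obs();s=snapshot("wrist")
g=cv2.cvtColor(s["image"],cv2.COLOR_RGB2GRAY); 
c=s["image"][20:150,210:310,::-1];cv2.imwrite("pics/w9c.png",cv2.convertScaleAbs(cv2.resize(c,None,fx=5,fy=5,interpolation=cv2.INTER_CUBIC),alpha=.8))
m=(s["image"].min(2)>235).astype(np.uint8); m[:41]=0;m[124:]=0
m=cv2.morphologyEx(m,cv2.MORPH_OPEN,np.ones((5,5)))
print(rect(m.astype(bool),s,.086,o))
t=snapshot("top"); cv2.imwrite("pics/t9.png",cv2.resize(t["image"][110:280,90:420,::-1],None,fx=2.4,fy=2.4,interpolation=cv2.INTER_CUBIC))
for n,z in [("oil",.065),("counter",.034),("dish",.016),("mailer",.013),("stainjar",.1),("washbottle",.18),("forceps",.005)]:
    d=silhouettes(t,n)
    if d: print(n,np.round(rect(d[0]["mask"],t,z)[0],1))
E
```

```text
((530.834716796875, -295.5784912109375), (45.953086853027344, 62.57767105102539), 81.02174377441406)
oil [660.8 -27.3]
counter [689.3  82.2]
dish [741.1 210.6]
stainjar [553.6 474.8]
forceps [765.3 -14. ]
```

View pics/t9.png

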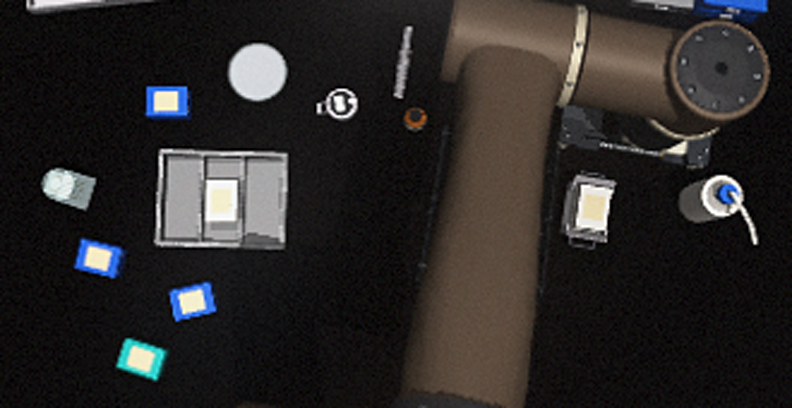

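View pics/w9c.png

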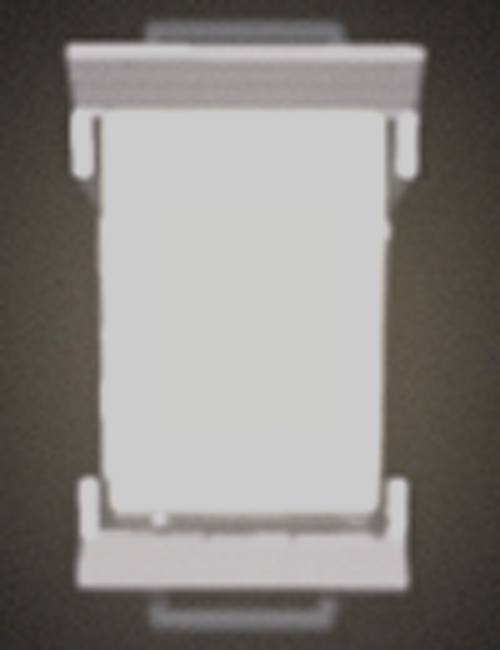

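The upper box is at (0.5308, -0.2956) with its long side at -9°. That is within 1 mm of the rack centre. The lightest box stands in its tray compartment, and the bystanders in view are unmoved. I hand in.

```bash
python3 -c "
from plant import ctrl
print(ctrl.get_obs()['clock']); print(ctrl.close_job())"
```

```text
39.35
the job is handed in; nothing more can be done
None
```

The two heavier boxes are stacked in the steel rack, heaviest at the bottom, and the lightest is back in its tray compartment. I handed the job in at 39.4 s.

- **Hefting:** the left box (y = 0.322) pulled about 2.9 N, the right one (y = 0.199) about 1.75 N on two weighings, and the middle one (y = 0.260) about 1.0 N.
- **Moving:** I lifted the heaviest and then the middle-weight box by their ends and set each down on the bare strip. I then regrasped each across its width and lowered it until I felt contact. Contact came at TCP heights of 0.0178 m and 0.0579 m, 40 mm apart as expected for one box on another.
- **Last checks of the boxes:** the upper box measured (0.5308, -0.2956) with its long side at -9°. The rack centre is (0.5313, -0.2948) at -9°, so it sits within about 1 mm. The lower box was only checked by eye before it was covered, and it looked flat and aligned. The lightest box stands flat in the tray in the top view.
- **Bystanders:** oil, counter, dish, stain jar and forceps agreed with their starting positions to about 4 mm. The network did not report the mailer and the wash bottle in the last picture. The wash bottle is visible near its starting place. The mailer was hidden behind the arm and was not re-measured.

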